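# Move the hanging fruit cup to the next rail

### The arm

A 7-joint arm with a two-finger parallel gripper is mounted at the origin on the work surface; the furniture and walls round the work are solid. World frame = base frame: x ahead of the robot, y to its left, z up, the work surface at z = 0. Lengths are in m, angles in rad, forces in N, time in s.
With the tool pointing down it reaches from about 0.4 to 0.85 m from the base axis. Payload 10.4 kg.
Tool frame: the origin (TCP) lies midway between the tips of the shut fingers; the grasp point (between the pads) lies 19 mm behind it (manip.pinch_z is the distance from the TCP to the grasp point, in m); y points along the fingers, x is the direction in which the jaws open and shut, and the axes are right-handed (so a half turn about y gives the same grasp; the last joint's range is limited). The gripper opens to 85 mm and grips with 20 to 120 N. Pads are 22 mm wide; open, the fingers measure 114 mm over their backs; the gripper's body (76 mm by 85 mm) begins 54 mm behind the grasp point. The pads swing forward as they close: fully open they stand 13 mm farther back than shut.
Start: joints at [1.149, 0.332, -0.065, 1.46, 0.022, 1.35, -0.088], TCP at [0.243, -0.576, 0.231] pointing down, gripper open.
Joint ranges: [-2.6, 2.6], [-0.5, 2.12], [-1.47, 1.34], [0.16, 2.42], [-1.27, 4.41], [0.06, 2.06], [-2.6, 2.6]. Speed limits (rad/s): [2.22, 2.22, 2.79, 2.79, 3.14, 3.14, 3.14].

### API

Orientations are given as a unit quaternion [x, y, z, w].
In Python, from workcell import manip gives the robot as it stands.
- The arm moves only by the shell command python3 -m pendant 'ROWS' [OPENING] [FORCE]. ROWS is a JSON object of lists of equal length, an entry for each row: "offset": the shift along the tool's x, y, z scaled (see below), a list of three; "turn": the turn, a rotation vector about the tool's x, y, z scaled (see below), a list of three. A call has 1 to 12 rows; each row is the pose to reach, as a shift and turn from the pose measured when the call began, along the tool's axes at that moment; what a row does not reach only later rows make up. The controller multiplies each number of a shift by 200 mm and each number of a turn by 45 degrees. A row lasts 1/8 s, in which the tool goes at most 62.5 mm and 10.7 degrees, less where a joint would pass 70% of its speed; a pose out of reach is approached as far as the arm can. A call with a number of a shift or a turn outside -1 to 1 is refused whole. A call with a gripper value outside its range is refused whole. OPENING is the opening in per cent of the stroke, from 0 (shut) to 100 (fully open), set as the call begins (- or left out, the last holds). The fingers move at their own pace and stop on an object; FORCE is the grip in N (left out, the last holds). Time passes only in rows, so rows that repeat a pose let the fingers close. It gives the time, the measured TCP pose, the force and the opening at its end, in the units of the state.
- manip.get_obs(): the state, without advancing time (a new reading comes with each control period).
- manip.camera(name): name is "scene" or "top" or "wrist"; returns (picture, depth): 400x640x3 uint8, red, green, blue; 400x640 float32, m along the optical axis (not along the pixel's ray), 0 where there is no reading.
- manip.camera_model(name): a dict with "intrinsics" (3x3 intrinsics, pixels), "R" (3x3) and "t" (3): a world point X has camera coordinates R X + t; the wrist camera has in their place "tool_from_camera" (4x4, takes a point from camera to tool coordinates, whose origin is the TCP and whose axes are the tool frame's). Camera axes: x right, y down, z forward; pixel columns grow to the right and rows downward; lengths in m; the calibration is good to about 2 mm. The wrist camera is an equidistant fisheye: a pixel r from the principal point sees the ray r / f radians off the axis. A picture is of the moment at which its call begins: read the wrist's pose just before it. camera_model takes no time and is no camera call.
- manip.hand_in(): hands the job in, once; it reports no verdict.
The state is a dict: "clock": time; "joint_pos": joint angles; "joint_velocities": joint speeds; "tau": joint torques, N m; "position": TCP position; "ee_rot": TCP orientation; "ft_force": force on the tool from outside, world axes, zero at the start; "torque": the same for the moment, N m; "grip_width": opening from 0.0 (shut) to 1.0 (fully open).
Only numpy, scipy, OpenCV 4.12 (cv2) and the standard library are available. Lean on these libraries where they do the work, as an engineer would, in place of code of your own. Each camera call takes 0.05 s, during which the arm holds its last target. There are 200 camera calls.

### The job

Move the hanging fruit cup, with its mandarin in it, from the taller rail stand to the lower one: lift its closed eye over the upturned end of the rail, slide it off, thread it over the upturned end of the lower rail and let it hang there freely, behind that rail's end stop. Keep the mandarin in the cup and leave the other things on the worktop where they are.

Things in the scene. Friction and masses are not known exactly. Their poses are not given: they have to be found in the camera images.
- fruit_cup: The hanging fruit cup, one rigid piece of about 0.2 kg: grip block on top, closed eye below it, then two arms (85 mm over all in y) carrying a round cup. Frame 12 mm thick (x). Origin at the inner peak of the eye, the point over the rail; z up, x along the rail (same way as the stand's x) when it hangs. Its underside is 138 mm below the origin.
- eye_peak (a point): Inner peak of the closed eye, same as the origin of fruit_cup. The eye's window is 36 mm wide (y) and 60 mm high below the peak, its top a 30 degree roof; bars 6 to 7 mm thick. Hanging, the peak is 6 mm above the rail's centreline; at 39 mm above it (33 mm of lift) the eye clears rail and end stop with about 14 mm to spare above and below.
- grip (a point): Middle of the wooden grip block on top of the fruit cup, 36 mm above the eye's peak. The block is 14 mm (x) by 24 mm (y) by 48 mm high, reaching 60 mm above the peak; grip it from above, across x or y.
- cup_middle (a point): Middle of the cup's inside, 20 mm above its inner floor, 114 mm below the eye's peak. The cup is 80 mm across and 38 mm high.
- mandarin: A mandarin, 46 mm across and 40 mm high, lying loose in the cup. Its origin lies on its skin, at the underside as it starts.
- tall_stand: The taller rail stand, fixed: a 10 mm steel bar on a wooden foot plate (130x110x12 mm). Origin on the worktop under its upright post; z up. The rail runs level from the post along the stand's own -x (toward the robot, up to 0.25 rad askew) at y = 0, centreline 225 mm up, straight from x = -22 to -139 mm. Left and right stand may be swapped.
- low_stand: The lower rail stand, fixed: a 10 mm steel bar on a wooden foot plate (130x110x12 mm). Origin on the worktop under its upright post; z up. The rail runs level from the post along the stand's own -x (toward the robot, up to 0.25 rad askew) at y = 0, centreline 190 mm up, straight from x = -22 to -139 mm. Left and right stand may be swapped.
- tall_end (a point): Upper end of the taller rail's upturned free end, the end stop, 150 mm from the post along -x of the stand. The metal reaches 155 mm from the post and 248 mm above the worktop, 18 mm above the top of the rail. Nothing stands beyond it.
- low_end (a point): Upper end of the lower rail's upturned free end, the end stop, 150 mm from the post along -x of the stand. The metal reaches 155 mm from the post and 213 mm above the worktop, 18 mm above the top of the rail. Nothing stands beyond it.
- mill: Small salt mill, 44 mm across, 90 mm high, a bystander; origin at its underside.
- tin: Food tin, 58 mm across, 72 mm high, a bystander; origin at its underside.
- spice_jar: Spice jar, 46 mm across, 109 mm high, a bystander; origin at its underside.
- candle: Tea light, 38 mm across, 18 mm high, a bystander lying before the stands; origin at its underside.
Not all that is in view belongs to the job. What is shaped like the low_stand but black is not meant.

How it is judged:
By the outcome, as a careful person would: the job done as asked, in the order asked, and still so for the second after the job is handed in, with the robot touching nothing.
It also fails if it takes over 45 s, if anything falls off the work surface, if the arm or the gripper's body presses on something with over 40 N, if the wrist force passes 120 N, or if a joint passes its speed limit or range.

## Working session

There is one attempt and no reset: what is moved stays moved. The work goes in short steps, Python scripts to look and compute and a shell command to move; the robot and the scene stay as the last step left them, time stands still between calls to the robot, and variables do not carry over. Pictures are saved under pics/ and viewed, about 8 in all and at most 12, crops included, and the job is handed in when it is done.

```bash
mkdir -p pics; cat > h.py <<'E'
import numpy as np, cv2
from workcell import manip
from scipy.spatial.transform import Rotation as Ro
def snap(n):
    o=manip.get_obs(); im,d=manip.camera(n); np.savez(f'pics/{n}.npz',im=im,d=d,p=o['position'],q=o['ee_rot']); return im,d
def world(n,d):
    m=manip.camera_model(n);K=np.array(m['intrinsics']);h,w=d.shape
    u,v=np.meshgrid(np.arange(w),np.arange(h))
    c=np.stack([(u-K[0,2])/K[0,0]*d,(v-K[1,2])/K[1,1]*d,d],-1)
    return (c-np.array(m['t']))@np.array(m['R'])
E
python3 - <<'E'
from h import *
for n in ('scene','top'):
    im,d=snap(n); cv2.imwrite(f'pics/{n}.png',im[:,:,::-1])
    m=manip.camera_model(n);print(n,-np.array(m['R']).T@m['t'],m['intrinsics'])
o=manip.get_obs();print(o['clock'],o['position'],o['ee_rot'],o['grip_width'],manip.pinch_z)
E
```

```text
scene [-0.0357677   0.80136698  0.94775341] [[377.67306881   0.         314.29703381]
 [  0.         377.67306881 197.80383404]
 [  0.           0.           1.        ]]
top [0.26595344 0.17820588 1.42968495] [[515.0759216    0.         318.29394368]
 [  0.         515.0759216  191.72583454]
 [  0.           0.           1.        ]]
0.1 [ 0.24260468 -0.57562707  0.23058957] [-0.5889014   0.39141258 -0.390647    0.58939482] 1.0012326981805468 0.0187
```

View pics/scene.png

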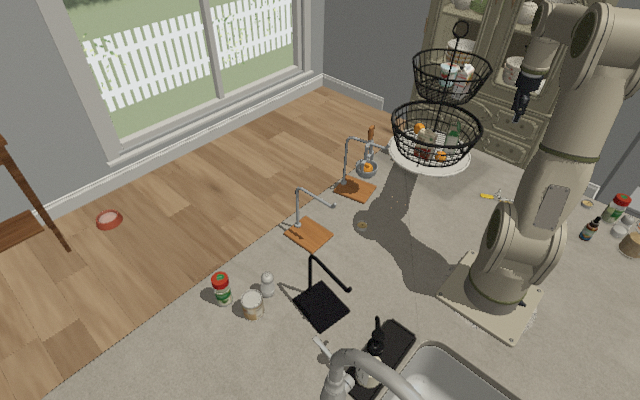

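View pics/top.png

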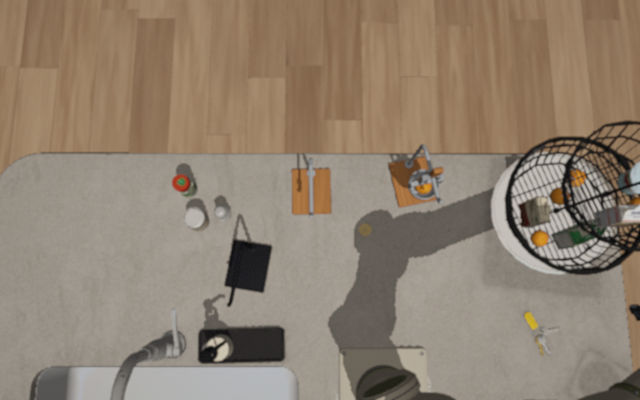

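The wooden stands are at scene (355,185), holding the cup and so the tall one, and (310,232), the low one. The black decoy is at (320,300). In the top view they are at (412,178), (311,190) and (248,265). The two-tier basket at top (575,205) is an obstacle, and the candle is at (364,229). Next I measure.

```bash
python3 - <<'E'
from h import *
import cv2
for n,boxes in (('top',{'low':(285,150,340,220),'tall':(385,140,450,212)}),('scene',{'low':(280,180,340,252),'tall':(330,120,395,205)})):
    z=np.load(f'pics/{n}.npz');W=world(n,z['d']);im=z['im']
    for k,(a,b,c,e) in boxes.items():
        P=W[b:e,a:c].reshape(-1,3)
        rail=P[(P[:,2]>.13)&(P[:,2]<.34)]
        plate=P[(P[:,2]>.006)&(P[:,2]<.02)]
        print(n,k,'plate mean',plate.mean(0).round(3),len(plate),'rail n',len(rail))
        for lo in np.arange(.13,.33,.02):
            s=rail[(rail[:,2]>=lo)&(rail[:,2]<lo+.02)]
            if len(s):print('  z%.2f'%lo,len(s),s.min(0).round(3),s.max(0).round(3),np.median(s,0).round(3))
z=np.load('pics/top.npz');W=world('top',z['d'])
P=W[100:300,470:640].reshape(-1,3);P=P[P[:,2]>.03];print('basket',P.min(0),P.max(0))
a=cv2.resize(z['im'][135:235,280:460],None,fx=4,fy=4,interpolation=2)
s=np.load('pics/scene.npz')['im'];b=cv2.resize(s[120:260,270:400],None,fx=4,fy=4)[:,:,:]
cv2.imwrite('pics/c1.png',cv2.resize(np.hstack([cv2.resize(a,(504,280)),b[:280,:] if 0 else cv2.resize(b,(260,280))]),None,fx=1,fy=1)[:,:,::-1])
cv2.imwrite('pics/c2.png',b[:,:,::-1])
print(Ro.from_quat(np.array(manip.get_obs()['ee_rot'])).as_matrix().round(3))
E
```

```text
top low plate mean [0.54  0.19  0.012] 1585 rail n 244
  z0.17 25 [0.47  0.184 0.178] [0.591 0.195 0.19 ] [0.58  0.192 0.188]
  z0.19 211 [0.437 0.184 0.19 ] [0.58  0.194 0.21 ] [0.507 0.189 0.195]
  z0.21 8 [0.437 0.184 0.21 ] [0.444 0.191 0.216] [0.441 0.189 0.214]
top tall plate mean [ 0.569 -0.079  0.012] 1073 rail n 744
  z0.13 169 [ 0.497 -0.143  0.13 ] [ 0.62  -0.059  0.15 ] [ 0.528 -0.097  0.133]
  z0.15 51 [ 0.522 -0.144  0.15 ] [ 0.619 -0.058  0.17 ] [ 0.532 -0.082  0.167]
  z0.17 85 [ 0.521 -0.141  0.17 ] [ 0.617 -0.06   0.19 ] [ 0.533 -0.083  0.173]
  z0.19 28 [ 0.525 -0.123  0.191] [ 0.619 -0.076  0.209] [ 0.534 -0.08   0.2  ]
  z0.21 197 [ 0.476 -0.126  0.21 ] [ 0.618 -0.077  0.23 ] [ 0.534 -0.094  0.227]
  z0.23 109 [ 0.466 -0.121  0.23 ] [ 0.605 -0.08   0.249] [ 0.528 -0.102  0.232]
  z0.25 27 [ 0.527 -0.111  0.251] [ 0.537 -0.089  0.27 ] [ 0.529 -0.094  0.259]
  z0.27 47 [ 0.527 -0.113  0.271] [ 0.542 -0.088  0.29 ] [ 0.532 -0.099  0.287]
  z0.29 31 [ 0.529 -0.111  0.29 ] [ 0.541 -0.091  0.295] [ 0.534 -0.1    0.291]
scene low plate mean [0.538 0.184 0.012] 1007 rail
[... 589 characters left out ...]
7 67 [ 0.521 -0.336  0.17 ] [ 0.62  -0.064  0.189] [ 0.535 -0.086  0.178]
  z0.19 48 [ 0.435 -0.122  0.19 ] [0.619 0.192 0.21 ] [ 0.533 -0.082  0.199]
  z0.21 141 [ 0.435 -0.123  0.21 ] [0.612 0.191 0.23 ] [ 0.532 -0.093  0.225]
  z0.23 57 [ 0.464 -0.12   0.23 ] [ 0.59  -0.087  0.25 ] [ 0.527 -0.103  0.236]
  z0.25 31 [ 0.525 -0.114  0.25 ] [ 0.537 -0.088  0.27 ] [ 0.529 -0.092  0.261]
  z0.27 35 [ 0.525 -0.11   0.27 ] [ 0.539 -0.089  0.29 ] [ 0.53  -0.094  0.281]
  z0.29 8 [ 0.531 -0.111  0.29 ] [ 0.538 -0.09   0.292] [ 0.534 -0.099  0.291]
basket [ 0.26595344 -0.64071582  0.03000172] [0.6545676  0.17820588 1.42968495]
[[ 0.388 -0.001  0.921]
 [-0.921  0.001  0.388]
 [-0.001 -1.    -0.   ]]
```

View pics/c2.png

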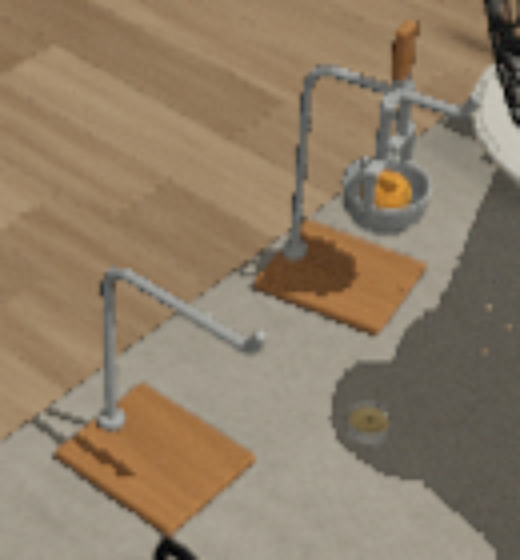

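The crop confirms the choice: the cup with the mandarin hangs on the taller wooden rail. The lower wooden rail is empty, and its upturned end is near scene (334,206). From `ee_rot`, tool y points down. Next I fit the rails and get the basket's extent.

```bash
python3 - <<'E'
from h import *
C={}
for n in ('top','scene'):
    z=np.load(f'pics/{n}.npz');C[n]=world(n,z['d'])[z['d']>0]
def line(k,zr,box,post):
  for n in C:
    P=C[n];P=P[(P[:,0]>box[0])&(P[:,0]<box[1])&(P[:,1]>box[2])&(P[:,1]<box[3])]
    r=P[(abs(P[:,2]-zr)<.008)]
    # keep rail only: robust line
    vx,vy,x0,y0=cv2.fitLine(r[:,:2].astype(np.float32),cv2.DIST_WELSCH,.003,.001,.001).ravel()
    if vx<0:vx,vy=-vx,-vy
    e=(r[:,:2]-[x0,y0])@[-vy,vx]; g=r[abs(e)<.006]
    s=(g[:,:2]-[x0,y0])@[vx,vy]
    U=P[(P[:,2]>zr+.012)&(P[:,2]<zr+.027)];U=U[abs((U[:,:2]-[x0,y0])@[-vy,vx])<.01]; U=U[U[:,0]<np.min(U[:,0])+.015]
    Q=P[(P[:,2]>.03)&(P[:,2]<zr-.03)]; Q=Q[np.hypot(*(Q[:,:2]-post).T)<.02]
    print(k,n,len(g),'yaw',np.arctan2(vy,vx).round(4),'y at x=.53',(y0+(.53-x0)*vy/vx).round(4),'ends',(np.array([x0,y0])+s.min()*np.array([vx,vy])).round(4),(np.array([x0,y0])+s.max()*np.array([vx,vy])).round(4),'ztop',np.percentile(g[:,2],90).round(4),'stop',U.min(0).round(3),U.max(0).round(3),'post',np.median(Q,0).round(4) if len(Q) else None, len(Q))
line('low',.192,(.42,.61,.15,.23),[.588,.192])
line('tall',.227,(.45,.64,-.14,-.04),[.617,-.078])
for n in C:
    P=C[n];P=P[(P[:,1]<-.15)&(P[:,0]>.2)&(P[:,0]<.8)&(P[:,1]>-.75)]
    for lo in np.arange(.03,.7,.06):
        s=P[(P[:,2]>lo)&(P[:,2]<lo+.06)]
        if len(s)>5:print(n,'z%.2f'%lo,len(s),np.percentile(s,1,axis=0)[:2].round(3),np.percentile(s,99,axis=0)[:2].round(3))
for n in C:
    P=C[n];g=P[(abs(P[:,0]-.533)<.04)&(abs(P[:,1]+.1)<.04)&(P[:,2]>.245)&(P[:,2]<.32)]
    t=g[g[:,2]>.285];print(n,'grip',g.mean(0).round(4),g.min(0).round(3),g.max(0).round(3),'top',t.mean(0).round(4),len(t), cv2.minAreaRect(t[:,:2].astype(np.float32)))
E
```

```text
low top 223 yaw 0.0121 y at x=.53 0.1899 ends [0.4462 0.1888] [0.5886 0.1906] ztop 0.1977 stop [0.437 0.184 0.208] [0.445 0.191 0.216] post None 0
low scene 127 yaw 0.0156 y at x=.53 0.1921 ends [0.4381 0.1906] [0.5836 0.1929] ztop 0.1961 stop [0.435 0.186 0.206] [0.442 0.192 0.215] post [0.5865 0.1927 0.0986] 90
tall top 210 yaw 0.2002 y at x=.53 -0.1005 ends [ 0.4702 -0.1126] [ 0.615  -0.0832] ztop 0.2322 stop [ 0.466 -0.118  0.24 ] [ 0.476 -0.109  0.249] post [ 0.6139 -0.0814  0.1227] 75
tall scene 111 yaw 0.2011 y at x=.53 -0.1 ends [ 0.4704 -0.1121] [ 0.611  -0.0835] ztop 0.2307 stop [ 0.464 -0.12   0.239] [ 0.473 -0.109  0.248] post [ 0.6139 -0.0826  0.1199] 101
top z0.03 4118 [ 0.322 -0.621] [ 0.635 -0.315]
top z0.09 1593 [ 0.32  -0.632] [ 0.644 -0.311]
top z0.15 2352 [ 0.306 -0.614] [ 0.652 -0.301]
top z0.21 52 [ 0.216 -0.532] [ 0.481 -0.47 ]
top z0.27 2176 [ 0.213 -0.541] [ 0.586 -0.376]
top z0.33 1427 [ 0.358 -0.524] [ 0.605 -0.354]
top z0.39 1113 [ 0.345 -0.495] [ 0.615 -0.341]
scene z0.03 1423 [ 0.316 -0.622] [ 0.631 -0.313]
scene z0.09 1016 [ 0.317 -0.642] [ 0.644 -0.311
[... 180 characters left out ...]
.604 -0.353]
scene z0.39 1050 [ 0.202 -0.607] [ 0.61  -0.341]
scene z0.45 648 [ 0.201 -0.581] [ 0.495 -0.469]
scene z0.51 459 [ 0.201 -0.579] [ 0.5   -0.453]
scene z0.57 599 [ 0.201 -0.597] [ 0.302 -0.403]
scene z0.63 84 [ 0.201 -0.532] [ 0.249 -0.409]
top grip [ 0.5326 -0.0988  0.28  ] [ 0.527 -0.113  0.251] [ 0.542 -0.088  0.295] top [ 0.5346 -0.1005  0.2897] 59 ((0.5353021025657654, -0.1013580933213234), (0.013417541049420834, 0.023148080334067345), 6.714282512664795)
scene grip [ 0.5306 -0.0967  0.2724] [ 0.525 -0.114  0.245] [ 0.539 -0.088  0.292] top [ 0.5314 -0.0997  0.289 ] 22 ((0.5320389270782471, -0.09957791864871979), (0.010564865544438362, 0.023082170635461807), 8.99765682220459)
```

```bash
python3 -m pendant '{"offset":[[-0.2,-0.3,-0.02],[-0.45,-0.5,0],[-0.7,-0.5,0.06],[-0.87,-0.5,0.19],[-0.87,-0.5,0.19],[-0.87,-0.5,0.19]],"turn":[[0,0,0],[0,0.1,0],[0,0.2,0],[0,0.25,0],[0,0.25,0],[0,0.25,0]]}' 100 40
cat > t.py <<'E'
from h import *
import sys
o=manip.get_obs();p=np.array(o['position']);M=Ro.from_quat(o['ee_rot']).as_matrix()
print('t',o['clock'],'p',p.round(4),'X heading deg',np.degrees(np.arctan2(M[1,0],M[0,0])).round(2),'down',M[:,1].round(3),'F',np.round(o['ft_force'],1),'w',round(o['grip_width'],3))
for a in sys.argv[1:]:
    print(a,(M.T@(np.array(eval(a))-p)/.2).round(3))
E
python3 t.py '(.25,-.33,.35)' '(.38,-.2,.36)' '(.534,-.1,.36)'
```

```text
clock: 0.85
position: [0.2098, -0.401, 0.3307]
ee_rot: [-0.548, 0.447, -0.446, 0.548]
ft_force: [-0.5, 0.5, 0.1]
grip_width: 1.001
t 0.85 p [ 0.2098 -0.401   0.3307] X heading deg -78.4 down [-0.001  0.001 -1.   ] F [-0.5  0.5  0.1] w 1.001
(.25,-.33,.35) [-0.307 -0.096  0.268]
(.38,-.2,.36) [-0.813 -0.146  1.036]
(.534,-.1,.36) [-1.148 -0.146  1.891]
```

```bash
python3 -m pendant '{"offset":[[-0.3,-0.1,0.2],[-0.55,-0.15,0.45],[-0.75,-0.15,0.7],[-0.83,-0.15,0.94],[-0.83,-0.15,0.94],[-0.83,-0.15,0.94]],"turn":[[0,0,0],[0,0,0],[0,0,0],[0,0,0],[0,0,0],[0,0,0]]}'
python3 t.py '(.534,-.1,.36)' '(.534,-.1,.25)'
python3 - <<'E'
from h import *
im,d=snap('wrist');cv2.imwrite('pics/w1.png',im[:,:,::-1]);m=manip.camera_model('wrist');print(m)
E
```

```text
clock: 1.6
position: [0.3606, -0.2014, 0.3603]
ee_rot: [-0.548, 0.448, -0.446, 0.548]
ft_force: [-0.1, -0.9, -0.7]
grip_width: 0.997
t 1.6 p [ 0.3606 -0.2014  0.3603] X heading deg -78.4 down [-0.002  0.002 -1.   ] F [-0.1 -0.9 -0.7] w 0.997
(.534,-.1,.36) [-0.322  0.001  0.952]
(.534,-.1,.25) [-0.321  0.551  0.952]
{'intrinsics': array([[309.70691629,   0.        , 327.14774424],
       [  0.        , 309.70691629, 196.07147983],
       [  0.        ,   0.        ,   1.        ]]), 'tool_from_camera': array([[ 9.99997868e-01,  2.05561502e-03,  1.98075694e-04,
        -1.18660849e-03],
       [ 4.54583021e-04, -3.12668784e-01,  9.49862108e-01,
        -1.42241946e-01],
       [ 2.01448290e-03, -9.49859993e-01, -3.12669052e-01,
         8.04096891e-02],
       [ 0.00000000e+00,  0.00000000e+00,  0.00000000e+00,
         1.00000000e+00]])}
```

View pics/w1.png

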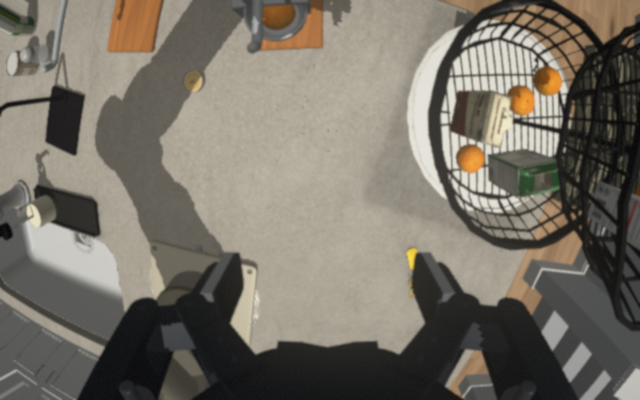

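The wrist view has the cup and mandarin at about (275,18), the candle at (193,80) and the basket clear to the right. Moving above the grip, then descending.

```bash
python3 -m pendant '{"offset":[[-0.1,0,0.25],[-0.2,0,0.5],[-0.3,0,0.75],[-0.322,0,0.947],[-0.322,0,0.947],[-0.322,0.25,0.947],[-0.322,0.45,0.947],[-0.322,0.56,0.947],[-0.322,0.56,0.947],[-0.322,0.56,0.947]],"turn":[[0,0,0],[0,0,0],[0,0,0],[0,0,0],[0,0,0],[0,0,0],[0,0,0],[0,0,0],[0,0,0],[0,0,0]]}' 100
python3 t.py '(.533,-.1,.248)'
python3 - <<'E'
from h import *
im,d=snap('wrist');cv2.imwrite('pics/w2.png',im[:,:,::-1])
E
```

```text
clock: 2.9
position: [0.5326, -0.1022, 0.2495]
ee_rot: [-0.547, 0.448, -0.447, 0.547]
ft_force: [0.0, 0.9, 0.6]
grip_width: 1.0
t 2.9 p [ 0.5326 -0.1022  0.2495] X heading deg -78.59 down [-0.     0.001 -1.   ] F [0.  0.9 0.6] w 1.0
(.533,-.1,.248) [-0.01   0.008  0.004]
```

View pics/w2.png

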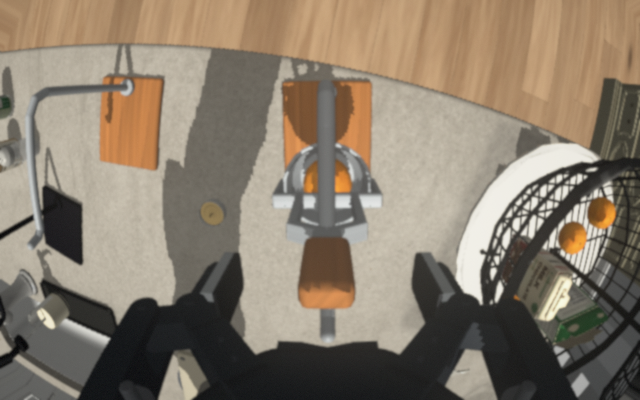

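The block at (327,270) is centred between the pads at (225,285) and (430,285). Closing.

```bash
python3 -m pendant '{"offset":[[-0.01,0,0.005],[-0.01,0,0.005],[-0.01,0,0.005],[-0.01,0,0.005],[-0.01,0,0.005],[-0.01,0,0.005],[-0.01,0,0.005],[-0.01,0,0.005]],"turn":[[0,0,0],[0,0,0],[0,0,0],[0,0,0],[0,0,0],[0,0,0],[0,0,0],[0,0,0]]}' 0 50
python3 t.py
```

```text
clock: 3.95
position: [0.5338, -0.1007, 0.2502]
ee_rot: [-0.547, 0.448, -0.448, 0.547]
ft_force: [1.3, -4.8, 5.1]
grip_width: 0.273
t 3.95 p [ 0.5338 -0.1007  0.2502] X heading deg -78.62 down [ 0.001 -0.    -1.   ] F [ 1.3 -4.8  5.1] w 0.273
```

```bash
python3 -m pendant '{"offset":[[0,-0.03,0],[0,-0.06,0],[0,-0.09,0],[0,-0.12,0],[0,-0.15,0],[0,-0.165,0],[0,-0.165,0],[0,-0.165,0]],"turn":[[0,0,0],[0,0,0],[0,0,0],[0,0,0],[0,0,0],[0,0,0],[0,0,0],[0,0,0]]}' 0 50
python3 t.py
python3 - <<'E'
from h import *
im,d=snap('scene');im2,d=snap('wrist')
cv2.imwrite('pics/c3.png',np.hstack([cv2.resize(im[90:210,310:430],(480,480),interpolation=2),cv2.resize(im2[100:340,220:440],(320,480))])[:,:,::-1])
E
```

```text
clock: 4.95
position: [0.5337, -0.1007, 0.283]
ee_rot: [-0.547, 0.448, -0.448, 0.547]
ft_force: [0.7, 0.7, -3.1]
grip_width: 0.274
t 4.95 p [ 0.5337 -0.1007  0.283 ] X heading deg -78.62 down [ 0.001 -0.    -1.   ] F [ 0.7  0.7 -3.1] w 0.274
```

View pics/c3.png

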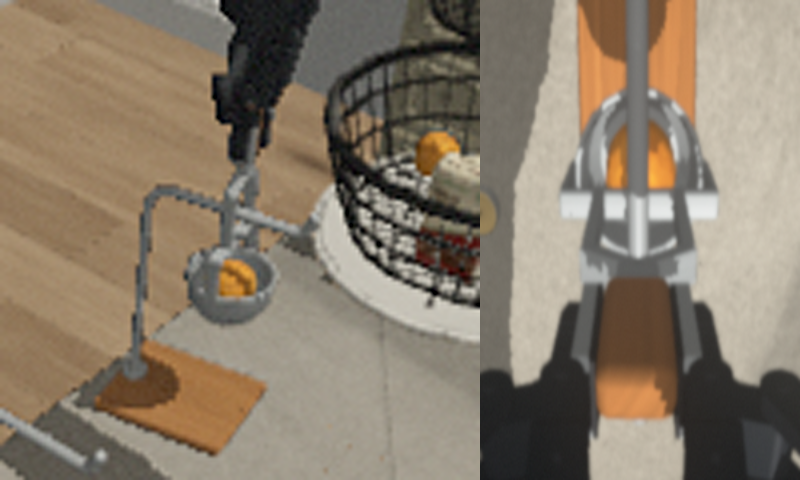

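The cup is lifted with the mandarin in it, and the rail passes freely through the middle of the eye window. Sliding off along -Z.

```bash
python3 -m pendant '{"offset":[[0,0,-0.03],[0,0,-0.09],[0,0,-0.17],[0,0,-0.26],[0,0,-0.35],[0,0,-0.44],[0,0,-0.52],[0,0,-0.58],[0,0,-0.61],[0,0,-0.61],[0,0,-0.61]],"turn":[[0,0,0],[0,0,0],[0,0,0],[0,0,0],[0,0,0],[0,0,0],[0,0,0],[0,0,0],[0,0,0],[0,0,0],[0,0,0]]}' 0 50
python3 t.py '(.40,.188,.25)'
python3 - <<'E'
import numpy as np
p=np.array([.438,.1885]);print()
E
```

```text
clock: 6.42
position: [0.4144, -0.1246, 0.2829]
ee_rot: [-0.547, 0.448, -0.448, 0.547]
ft_force: [-0.4, 0.1, -2.8]
grip_width: 0.274
t 6.425 p [ 0.4144 -0.1246  0.2829] X heading deg -78.6 down [ 0.001  0.    -1.   ] F [-0.4  0.1 -2.8] w 0.274
(.40,.188,.25) [-1.546  0.164  0.238]
```

```bash
python3 -m pendant '{"offset":[[-0.03,0,0.01],[-0.1,0.02,0.025],[-0.19,0.04,0.045],[-0.29,0.06,0.07],[-0.39,0.09,0.093],[-0.49,0.12,0.117],[-0.58,0.14,0.14],[-0.66,0.16,0.16],[-0.72,0.17,0.173],[-0.755,0.17,0.18],[-0.755,0.17,0.18],[-0.755,0.17,0.18]],"turn":[[0,0.01,0],[0,0.04,0],[0,0.07,0],[0,0.1,0],[0,0.13,0],[0,0.16,0],[0,0.19,0],[0,0.21,0],[0,0.23,0],[0,0.236,0],[0,0.236,0],[0,0.236,0]]}' 0 50
python3 t.py '(.40,.188,.248)'
```

```text
clock: 7.92
position: [0.4199, 0.0302, 0.249]
ee_rot: [-0.503, 0.496, -0.497, 0.504]
ft_force: [-0.6, -1.2, -2.5]
grip_width: 0.275
t 7.925 p [0.4199 0.0302 0.249 ] X heading deg -89.24 down [ 0.001  0.    -1.   ] F [-0.6 -1.2 -2.5] w 0.275
(.40,.188,.248) [-0.79   0.005 -0.089]
```

```bash
python3 -m pendant '{"offset":[[-0.03,0,-0.02],[-0.1,0,-0.05],[-0.2,0,-0.08],[-0.3,0,-0.09],[-0.4,0,-0.09],[-0.5,0,-0.09],[-0.6,0,-0.09],[-0.69,0,-0.09],[-0.76,0,-0.09],[-0.795,0,-0.09],[-0.795,0,-0.09],[-0.795,0,-0.09]],"turn":[[0,0,0],[0,0,0],[0,0,0],[0,0,0],[0,0,0],[0,0,0],[0,0,0],[0,0,0],[0,0,0],[0,0,0],[0,0,0],[0,0,0]]}' 0 50
python3 t.py
python3 - <<'E'
from h import *
im,d=snap('scene');im2,d=snap('wrist')
cv2.imwrite('pics/c4.png',np.hstack([cv2.resize(im[150:280,270:400],(480,480),interpolation=2),cv2.resize(im2[100:340,220:440],(320,480))])[:,:,::-1])
E
```

```text
clock: 9.43
position: [0.3998, 0.1885, 0.2489]
ee_rot: [-0.503, 0.496, -0.497, 0.503]
ft_force: [-0.3, -0.5, -3.0]
grip_width: 0.276
t 9.425 p [0.3998 0.1885 0.2489] X heading deg -89.27 down [ 0.001 -0.    -1.   ] F [-0.3 -0.5 -3. ] w 0.276
```

View pics/c4.png

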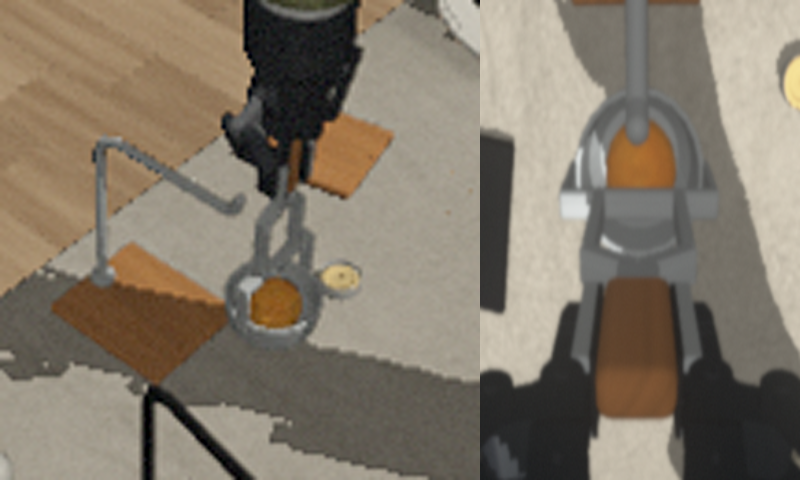

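The cup is in front of the rail end. In the wrist view the rail, at column ~635 of the crop, lines up with the eye's middle. Threading.

```bash
python3 -m pendant '{"offset":[[0,0,0.03],[0,0,0.08],[0,0,0.14],[0,0,0.21],[0,0,0.29],[0,0,0.37],[0,0,0.45],[0,0,0.5],[0,0,0.53],[0,0,0.54],[0,0,0.54]],"turn":[[0,0,0],[0,0,0],[0,0,0],[0,0,0],[0,0,0],[0,0,0],[0,0,0],[0,0,0],[0,0,0],[0,0,0],[0,0,0]]}' 0 50
python3 t.py
python3 - <<'E'
from h import *
im,d=snap('scene');im2,d=snap('wrist')
cv2.imwrite('pics/c5.png',np.hstack([cv2.resize(im[150:280,270:400],(480,480),interpolation=2),cv2.resize(im2[100:340,220:440],(320,480))])[:,:,::-1])
E
```

```text
clock: 10.9
position: [0.5077, 0.1899, 0.2491]
ee_rot: [-0.503, 0.496, -0.497, 0.503]
ft_force: [1.2, -0.2, -2.1]
grip_width: 0.274
t 10.9 p [0.5077 0.1899 0.2491] X heading deg -89.27 down [ 0.001 -0.    -1.   ] F [ 1.2 -0.2 -2.1] w 0.274
```

View pics/c5.png

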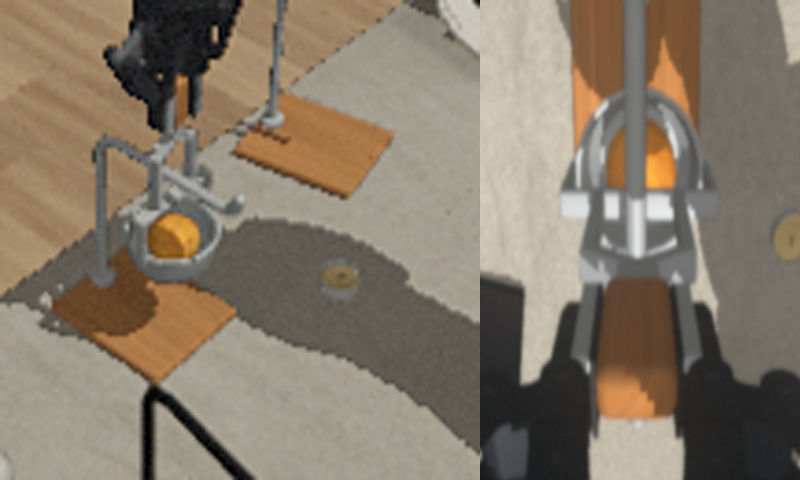

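The eye is threaded on the low rail, 80 mm from the post and behind the stop. Lowering about 33 mm in small steps until contact.

```bash
python3 -m pendant '{"offset":[[0,0.03,0],[0,0.06,0],[0,0.09,0],[0,0.12,0],[0,0.14,0],[0,0.155,0],[0,0.16,0],[0,0.16,0]],"turn":[[0,0,0],[0,0,0],[0,0,0],[0,0,0],[0,0,0],[0,0,0],[0,0,0],[0,0,0]]}' 0 50
python3 t.py
```

```text
clock: 12.0
position: [0.5077, 0.1899, 0.2173]
ee_rot: [-0.503, 0.496, -0.497, 0.503]
ft_force: [0.5, 0.3, -3.3]
grip_width: 0.272
t 12.0 p [0.5077 0.1899 0.2173] X heading deg -89.27 down [ 0.002 -0.001 -1.   ] F [ 0.5  0.3 -3.3] w 0.272
```

```bash
python3 -m pendant '{"offset":[[0,0.004,0],[0,0.008,0],[0,0.012,0],[0,0.012,0],[0,0.012,0]],"turn":[[0,0,0],[0,0,0],[0,0,0],[0,0,0],[0,0,0]]}' 0 50
python3 t.py
```

```text
clock: 12.62
position: [0.5079, 0.1902, 0.2155]
ee_rot: [-0.503, 0.496, -0.497, 0.504]
ft_force: [-0.7, 0.1, 6.6]
grip_width: 0.271
t 12.625 p [0.5079 0.1902 0.2155] X heading deg -89.26 down [ 0.003 -0.    -1.   ] F [-0.7  0.1  6.6] w 0.271
```

```bash
python3 -m pendant '{"offset":[[0,-0.003,0],[0,-0.003,0]],"turn":[[0,0,0],[0,0,0]]}' 0 20; python3 -m pendant '{"offset":[[0,0,0],[0,0,0],[0,0,0],[0,0,0],[0,0,0],[0,0,0]],"turn":[[0,0,0],[0,0,0],[0,0,0],[0,0,0],[0,0,0],[0,0,0]]}' 90 20
python3 t.py
python3 - <<'E'
from h import *
im,d=snap('scene');im2,d=snap('wrist')
cv2.imwrite('pics/c6.png',np.hstack([cv2.resize(im[150:280,270:400],(480,480),interpolation=2),cv2.resize(im2[100:340,200:460],(320,480))])[:,:,::-1])
E
```

```text
clock: 12.88
position: [0.5079, 0.1901, 0.2158]
ee_rot: [-0.503, 0.496, -0.497, 0.504]
ft_force: [0.6, 0.3, -1.8]
grip_width: 0.272
clock: 13.62
position: [0.5078, 0.1901, 0.2158]
ee_rot: [-0.503, 0.496, -0.497, 0.504]
ft_force: [-0.8, -0.2, 0.1]
grip_width: 0.904
t 13.625 p [0.5078 0.1901 0.2158] X heading deg -89.26 down [ 0.002 -0.    -1.   ] F [-0.8 -0.2  0.1] w 0.904
```

View pics/c6.png

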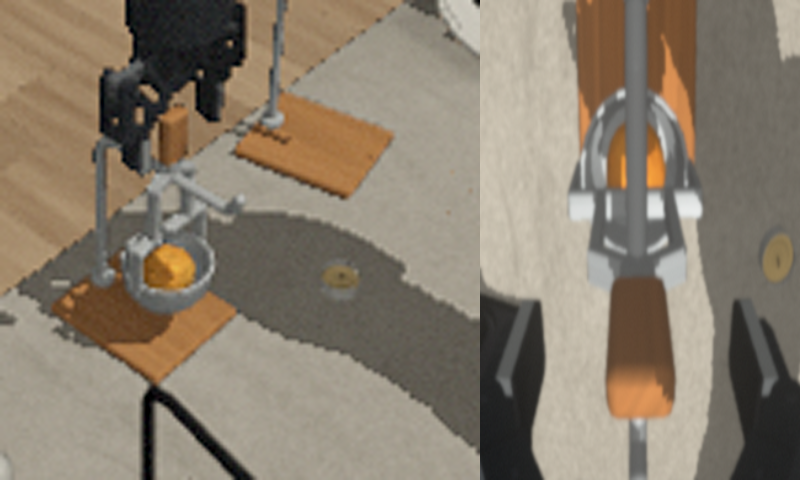

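The cup hangs freely with the mandarin in it and the fingers are clear on both sides. Rising straight up, waiting, then a last check.

```bash
python3 -m pendant '{"offset":[[0,-0.08,0],[0,-0.2,0],[0,-0.35,0],[0,-0.5,0],[0,-0.65,0],[0,-0.7,0],[0,-0.7,0],[0,-0.7,0],[0,-0.7,0],[0,-0.7,0],[0,-0.7,0],[0,-0.7,0]],"turn":[[0,0,0],[0,0,0],[0,0,0],[0,0,0],[0,0,0],[0,0,0],[0,0,0],[0,0,0],[0,0,0],[0,0,0],[0,0,0],[0,0,0]]}'
python3 t.py
python3 - <<'E'
from h import *
z0=np.load('pics/top.npz')['im'];s0=np.load('pics/scene.npz')['im']
im,d=snap('scene');im2,d2=snap('wrist');im3,d3=snap('top')
P=world('scene',d)[d>0];g=P[(abs(P[:,0]-.508)<.03)&(abs(P[:,1]-.19)<.025)&(P[:,2]>.21)&(P[:,2]<.28)]
print('grip',len(g),g.min(0).round(3),g.max(0).round(3))
for n,(a,b,c,e) in {'jar':(165,165,200,200),'tin':(180,200,210,232),'mill':(212,200,232,225)}.items():
    print(n,'mean pixel change',np.abs(z0[b:e,a:c].astype(int)-im3[b:e,a:c]).mean().round(1))
cv2.imwrite('pics/c7.png',np.hstack([cv2.resize(im[150:320,200:400],(480,408),interpolation=2),cv2.resize(im2[50:322,220:420],(300,408))])[:,:,::-1])
E
```

```text
clock: 15.22
position: [0.5075, 0.1901, 0.3557]
ee_rot: [-0.503, 0.496, -0.497, 0.504]
ft_force: [0.3, 0.1, -0.2]
grip_width: 0.897
t 15.225 p [0.5075 0.1901 0.3557] X heading deg -89.27 down [ 0.002 -0.    -1.   ] F [ 0.3  0.1 -0.2] w 0.897
grip 113 [0.5   0.177 0.211] [0.516 0.203 0.257]
jar mean pixel change 3.1
tin mean pixel change 3.3
mill mean pixel change 3.4
```

View pics/c7.png

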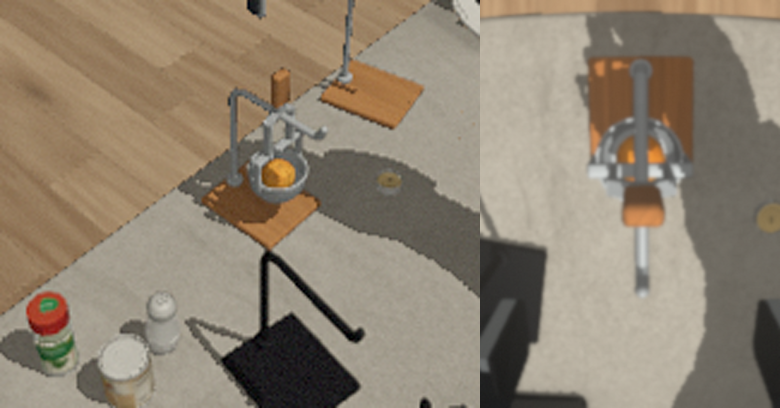

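```bash
python3 -c "
from workcell import manip
manip.hand_in()"
```

```text
the job is handed in; nothing more can be done
```

The fruit cup now hangs freely on the lower wooden rail with its mandarin in it, and I handed the job in after about 15 s of robot time. I gripped the block across y, lifted the cup 33 mm and slid it off the tall rail. I then threaded it about 80 mm from the low stand's post, lowered it until the rail took its weight, opened the gripper and rose 140 mm clear.

**Last checks:**
- **Cup:** the measured grip block is centred at (0.508, 0.190) with its top at 0.257 m, where about 0.256 m was expected. That is about 70 mm behind the end stop.
- **Mandarin:** it is visible in the cup in both the scene and wrist views.
- **Robot:** the wrist force was about 0 N. The highest reading at the end of any move was 7 N, but forces during moves were not logged.
- **Other things:** the jar, tin and mill show only noise-level change between the first and last top views. The candle looks unmoved by eye, and the basket was never approached closely, but I did not measure either one again.

No checks failed. The two cameras disagreed by about 2 mm on the low rail's y position, which the eye's window easily allowed for.

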